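# Cover, clip and lift a curing tray

## Task

The silver medal in the curing tray has just been enamelled. Lower the clear dust cover squarely onto the tray and press it down by its handle until both orange sprung clips snap under the tray's edges; then lift the closed carrier by that handle about 12 cm off the bench and finish holding it there in the gripper, steady and level, with the medal lying in the tray. Never tip the tray, and leave the other things on the bench alone.

Things in the scene. Friction and masses are not known exactly. Their poses are not given: they have to be found in the camera images.
- tray: Loose footed curing tray, 0.35 kg. Origin: centre of its underside, z up. Aluminium plate 131 mm (own x) x 106 mm (own y), at z = 20 to 26 mm. White upstand 106x106 mm outside, 100x100 mm inside, from the plate up to z = 46 mm; its top 8 mm lean inward 3 mm as a lead-in. The clips catch under the plate's rounded edges at own x = -65 and +65 mm, 12 mm outside the upstand.
- tray_deck (a point): Centre of the top of the tray's plate, 26 mm above the tray's origin; axes as the tray's. The medal lies on it, and the cover's front and back walls come to rest on it.
- medal: Freshly enamelled silver-coloured octagonal medal, 90x90x8 mm, 0.2 kg, lying flat and loose on the plate inside the tray's upstand. Origin: centre of its underside.
- cover: Loose clear dust cover with blue edges, 0.25 kg, standing on the bench. Origin: centre of its underside, z up. 116 mm (own x) x 117 mm (own y) x 66 mm high without handle, open below; inside 110 x 111 mm, so 2 to 2.5 mm to spare each side of the upstand. Side walls (own y = +-57 mm) reach down to z = 0, front and back walls (own x = +-56 mm) only to z = 23 mm.
- cover_rest (a point): Point on the cover's axis level with the lower edges of its front and back walls. Seated it meets point tray_deck (cover origin 3 mm above tray origin), with axes parallel or half a turn apart. The clips touch the plate's edges 16 mm higher than that; from there push down with 10 to 20 N to snap home. Then the tray hangs on the clips with about 1 mm of play.
- handle (a point): Centre of the cover's black handle bar, 14 mm wide (own x), 12 mm high, 98 mm long along the cover's own y, on two posts with 78 mm free between them. 98 mm above the cover's origin, 32 mm above its roof. Grip the bar here, at its middle, fingers closing along the cover's own x. Axes as the cover's.
- clip_front (a joint): Orange sprung clip hinged on the cover's -x wall, 38 mm wide. 0 = sprung shut (also when it hangs free); grows in rad as its nose is pushed outward, to about 0.15 while it rides over the tray's edge; then it springs back to 0.
- clip_back (a joint): The same on the cover's +x wall.
- clip_front_nose (a point): Top of the front clip's inward nose; 16 mm above the cover's origin, 59 mm out from its centre. Clipped, it lies just under the tray's plate.
- clip_back_nose (a point): The same on the back clip.
- jar_resin: Bystander, to be left alone: amber jar with black cap, 43x42x55 mm. Origin: centre of its underside.
- jar_yellow: Bystander, to be left alone: yellow jar with white cap, 38x37x42 mm. Origin: centre of its underside.
- jar_green: Bystander, to be left alone: green jar with black cap, 38x39x42 mm. Origin: centre of its underside.
- gold_medal: Bystander, to be left alone: finished gold-coloured octagonal medal, 90x90x8 mm, lying on the bench. Origin: centre of its underside.
- bronze_medal: Bystander, to be left alone: finished bronze-coloured octagonal medal, 90x90x8 mm, lying on the bench. Origin: centre of its underside.
- syringe: Bystander, to be left alone: lying dispensing syringe with green enamel, 33x154x20 mm, length along its own y. Origin: centre of its underside.
Not all that is in view belongs to the job. What is meant by the tray is not blue, and is the larger of those in its own colour.

How it is judged:
On the way:
1. the cover is seated on the tray, both clips shut under the plate's edges, while the tray still stands on the bench (z of cover in the frame of tray between 0 and 0.0065 m and horizontal distance between cover and tray below 0.006 m and value of joint each of clip_front, clip_back below 0.06 rad and height (world z) of tray below 0.004 m), for 0.2 s.
At the end, for the whole second after the job is handed in: Held in the gripper by the cover, the tray hangs on both shut clips with its feet 9 to 16 cm above the bench, tray and cover within 4 degrees of level and still (under 2 cm/s, 0.1 rad/s), cover seated within 6 mm, medal flat in the tray within 12 mm of its centre, the tray itself not touched (z of cover in the frame of tray between 0 and 0.0065 m and horizontal distance between cover and tray below 0.006 m and value of joint each of clip_front, clip_back below 0.06 rad and height (world z) of tray between 0.09 and 0.16 m and angle between each of tray, cover's own z axis and vertical below 0.07 rad and linear speed of tray below 0.02 m/s and angular speed of tray below 0.1 rad/s and contact force between the fingers and cover above 5 N and contact force between each of the arm, the fingers and tray below 0.2 N and horizontal distance between medal and tray below 0.012 m and z of medal in the frame of tray between 0.022 and 0.032 m); the arm keeps its last pose, push and grip.
It fails at once if the tray is tipped by more than 0.2 rad (angle between tray's own z axis and vertical above 0.2 rad).
It fails at once if another thing on the bench is pushed more than 25 mm (distance of any of jar_resin, jar_yellow, jar_green, gold_medal, bronze_medal, syringe from where it was at the start of the episode above 0.025 m).
It also fails if it takes over 45 s, if anything falls off the work surface, if the arm or the gripper's body presses on something with over 40 N, if the wrist force passes 120 N, or if a joint passes its speed limit or range.

## Robot

A 6-joint arm with a two-finger parallel gripper is mounted at the origin on a cart in front of the work surface, level with it; the furniture and walls round the work are solid. World frame = base frame: x ahead of the robot, y to its left, z up, the work surface at z = 0. Lengths are in m, angles in rad, forces in N, time in s.
With the tool pointing down it reaches from about 0.275 to 0.75 m from the base axis. Payload 10.2 kg.
Tool frame: the origin (TCP) lies between the finger pads; the fingertips stand 17 mm ahead of it and the grasp point (between the pads) lies 2 mm behind it (robot.finger_overhang is the distance from the TCP to the fingertips, in m); z points along the fingers, y is the line along which they close (so a half turn about z gives the same grasp; the last joint's range is limited). The gripper opens to 88 mm and grips with 3 to 60 N. Pads are 18 mm wide; open, the fingers measure 123 mm over their backs; the gripper's body (75 mm by 187 mm) begins 45 mm behind the grasp point.
Start: joints at [0.948, 0.313, 1.498, -0, 1.331, -0.223], TCP at [0.204, 0.484, 0.256] pointing down, gripper open.
Joint ranges: [-2.94, 2.94], [-0.97, 2.17], [0.19, 2.56], [-1.23, 4.37], [0.02, 3.11], [-2.88, 2.88]. Speed limits (rad/s): [2.39, 2.39, 3.01, 3.14, 3.14, 3.14].

## Interface

Orientations are given as a unit quaternion [w, x, y, z].
In Python, from cell import robot gives the robot as it stands. The module is installed in compiled form; this text tells all that it offers.
- The arm moves only by the tool advance, called as name(argument=value, ...) on one line, values as JSON. Schema: {"type":"object","properties":{"motion":{"type":"string"},"jaw":{"type":"number"},"grip_n":{"type":"number"},"only":{"type":"string"},"quiet":{"type":"boolean"},"lines":{"type":"string"}},"required":["motion"],"additionalProperties":false}. motion is a string of 1 to 8 rows, one to a line, with the numbers parted by spaces; each row has 6 numbers: dx, dy, dz in shares of 0.75 m (1.0 is 0.75 m), then a rotation vector rx, ry, rz in fractions of the full range, 1 being pi/2 rad; each row is the pose to reach, as a shift and turn from the pose commanded when the call began, along the tool's axes at that moment; what a row does not reach only later rows make up. A row lasts 1/12 s, in which the tool goes at most 0.0417 m and 0.125 rad, less where a joint would pass 70% of its speed; a pose out of reach is approached as far as the arm can. jaw is the opening from 0.0 (shut) to 1.0 (fully open), set as the call begins (left out keeps the last). The fingers move at their own pace and stop on an object; grip_n is the grip in N (left out, the last holds). Time passes only in rows, so rows that do not move let the fingers close. The tool returns the time, the measured TCP pose, the force, the opening and the grip force at its end. only (a regular expression) keeps the lines of the reply that match it, lines (a string "A,B") keeps lines A to B, and quiet returns only ok. Input that does not fit is refused with a message, and nothing moves.
- robot.observe(): the state, without advancing time (a new reading comes with each control period).
- robot.grab_frame(name): name is "side" or "top"; returns a dict with "color" (480x640x3 uint8, red, green, blue), "camera_matrix" (3x3 intrinsics, pixels), "D" ([k1, k2, p1, p2, k3] as OpenCV has them; the pictures are not rectified), "R" (3x3) and "t" (3): a world point X has camera coordinates R X + t. Camera axes: x right, y down, z forward; pixel columns grow to the right and rows downward; lengths in m; the calibration is good to about 2 mm. A picture is of the moment at which its call begins. There is no depth.
- robot.sign_off(): hands the job in; it is judged then, once.
Trained networks look in a picture, given as the dict that the camera call returned (one of the last four; its "shot" number tells which), for a name from the list of things; names that differ only in an ending like _2 or _b are one class to them, and where a whole thing is asked for, a point or a joint stands for the part that bears it (a point fixed in the world has none). Each returns a list of dicts, best first, with "confidence" (0 to 1); they miss things now and then, are a little off and sometimes report something else, mostly with a low value. They report only what shows in the picture. A call takes as long as a camera call. They do not tell look-alikes from the thing itself.
- robot.trace(label, picture): "region" (480x640 bool, what is visible of it).
- robot.landmark_of(label, picture): "xyz" ([x, y, z] in m, in the coordinates of the camera as it stood for that picture, good to about 4 mm: a listed point, or the origin of a listed thing).
The state is a dict: "time_s": time; "qpos": joint angles; "dq": joint speeds; "effort": joint torques, N m; "ee_pos": TCP position; "tool_rot": TCP orientation; "contact_force": force on the tool from outside, world axes, zero at the start; "ft_torque": the same for the moment, N m; "width": opening from 0.0 (shut) to 1.0 (fully open); "grip_force": force on a finger pad.
Only numpy, scipy, OpenCV 4.12 (cv2) and the standard library are available. Lean on these libraries where they do the work, as an engineer would, in place of code of your own. Each camera call takes 0.05 s, during which the arm holds its last target. There are 200 camera calls.

## Working session

There is one attempt and no reset: what is moved stays moved. The work goes in short steps, Python scripts to look and compute and a tool call to move; the robot and the scene stay as the last step left them, time stands still between calls to the robot, and variables do not carry over. Pictures are saved under pics/ and viewed, at most 10 in all, crops included, and the job is handed in when it is done.

```bash
mkdir -p pics; cat > h.py <<'E'
import numpy as np, cv2
from cell import robot
from scipy.spatial.transform import Rotation as Ro
def w(f,x): return f["R"].T@(np.array(x)-f["t"])
def tool():
    s=robot.observe(); q=s["tool_rot"]; return np.array(s["ee_pos"]),Ro.from_quat([q[1],q[2],q[3],q[0]])
E
python3 - <<'E'
from h import *
for c in("side","top"):
    f=robot.grab_frame(c); cv2.imwrite(f"pics/{c}0.png",f["color"][...,::-1])
    print(c,"cam",(-f["R"].T@f["t"]).round(3))
    for n in("tray","tray_deck","medal","cover","cover_rest","handle","clip_front_nose","clip_back_nose","jar_resin"):
        print(n,[(w(f,d["xyz"]).round(3).tolist(),round(d["confidence"],2)) for d in robot.landmark_of(n,f)])
p,R=tool();print(p,R.as_matrix().round(3))
E
```

```text
side cam [ 1.08  -0.445  0.745]
tray [([0.532, 0.344, 0.0], 0.91), ([0.413, 0.167, -0.001], 0.75), ([0.43, -0.019, -0.001], 0.65), ([0.765, 0.198, 0.001], 0.26)]
tray_deck [([0.525, 0.35, 0.031], 0.86), ([0.411, 0.168, 0.023], 0.83), ([0.432, -0.018, 0.027], 0.61)]
medal [([0.533, 0.346, 0.028], 0.68), ([0.752, 0.08, 0.0], 0.25)]
cover [([0.588, 0.121, -0.0], 0.7)]
cover_rest []
handle [([0.588, 0.123, 0.099], 0.66), ([0.646, 0.12, 0.017], 0.18)]
clip_front_nose []
clip_back_nose [([0.651, 0.121, 0.016], 0.56)]
jar_resin [([0.753, 0.029, 0.002], 0.59)]
top cam [0.502 0.138 0.915]
tray [([0.411, 0.165, 0.001], 0.94), ([0.433, -0.025, -0.002], 0.79), ([0.586, 0.12, 0.002], 0.7)]
tray_deck [([0.436, -0.022, 0.025], 0.68), ([0.409, 0.163, 0.016], 0.64)]
medal [([0.531, 0.343, 0.023], 0.83), ([0.717, 0.297, 0.002], 0.38)]
cover [([0.589, 0.12, -0.0], 0.59)]
cover_rest []
handle [([0.584, 0.121, 0.095], 0.85)]
clip_front_nose []
clip_back_nose []
jar_resin [([0.757, 0.026, -0.002], 0.68)]
[0.20438622 0.48358683 0.25571708] [[-0.921  0.389  0.   ]
 [ 0.389  0.921 -0.   ]
 [-0.    -0.    -1.   ]]
```

View pics/top0.png

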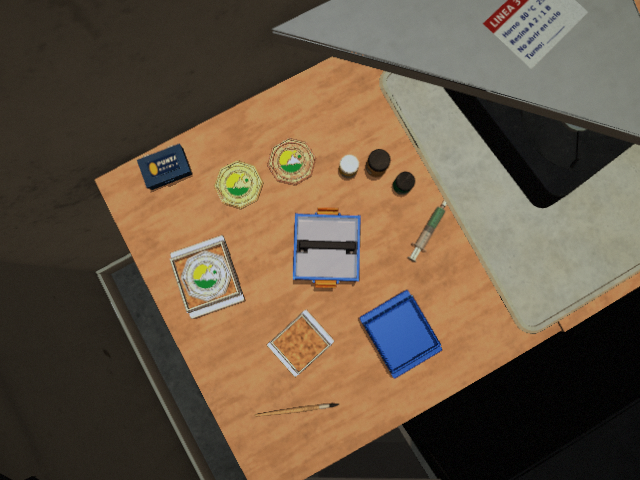

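View pics/side0.png

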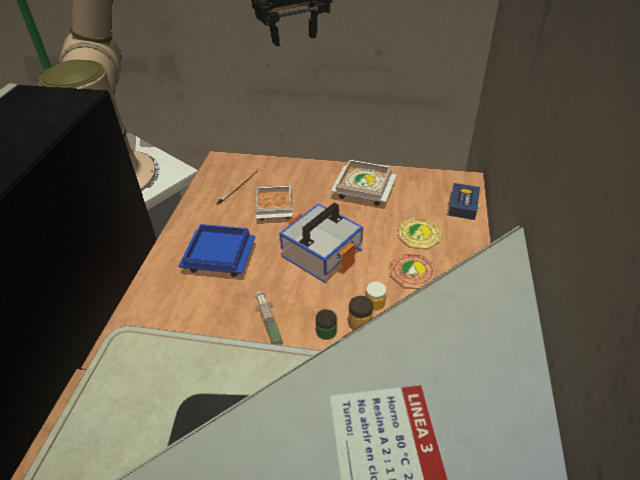

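The top view shows the silver medal in the large white tray at px (207,277). The cover is at (327,248) with clips at (327,211) and (327,285). The small white tray (300,343) and the blue tray (400,333) are decoys. In the side view the tray is at (363,183) and the cover at (322,240), and both are unobstructed. Next I'll refine the poses by silhouette fit.

```bash
cat >> h.py <<'E'
from scipy.optimize import minimize
def box(a,b,c,d,e,f): return [[x,y,z] for x in(a,b) for y in(c,d) for z in(e,f)]
TRAY=np.array(box(-.0655,.0655,-.053,.053,.020,.026)+box(-.050,.050,-.050,.050,.046,.046)+box(-.053,.053,-.053,.053,.026,.038))
COVER=np.array(box(-.058,.058,-.0585,.0585,.023,.066)+box(-.057,.057,-.0585,.0585,0,.0))
def fit(fs,masks,M,x0,z=0):
    hulls=[]
    for m in masks:
        c=max(cv2.findContours(m.astype(np.uint8),cv2.RETR_EXTERNAL,cv2.CHAIN_APPROX_NONE)[0],key=cv2.contourArea)
        h=np.zeros((480,640),np.uint8); cv2.fillConvexPoly(h,cv2.convexHull(c),255); hulls.append(h)
    def cost(v):
        X=Ro.from_euler("z",v[2]*10).apply(M)+[v[0],v[1],z]; t=0
        for f,h in zip(fs,hulls):
            P=cv2.projectPoints(X,cv2.Rodrigues(f["R"])[0],f["t"],f["camera_matrix"],np.array(f["D"]))[0]
            g=np.zeros((480,640),np.uint8)
            cv2.fillConvexPoly(g,cv2.convexHull((P*16).astype(np.float32)).round().astype(np.int32),255,cv2.LINE_AA,4)
            t+=cv2.absdiff(g,h).sum()/255/max(1,(h>0).sum())
        return t
    best=min((minimize(cost,[x0[0],x0[1],y/10],method="Nelder-Mead",options=dict(initial_simplex=np.array([x0[0],x0[1],y/10])+np.array([[0,0,0],[.008,0,0],[0,.008,0],[0,0,.01]]),xatol=1e-5,fatol=1e-5)) for y in x0[2]),key=lambda r:r.fun)
    return best.x[0],best.x[1],best.x[2]*10,best.fun
def near(n,f,xy):
    best=None
    for d in robot.trace(n,f):
        P=cv2.projectPoints(np.array([[xy[0],xy[1],.03]]),cv2.Rodrigues(f["R"])[0],f["t"],f["camera_matrix"],np.array(f["D"]))[0].ravel()
        r=d["region"]; c=np.argwhere(r).mean(0)[::-1]
        if best is None or np.hypot(*(c-P))<best[0]: best=(np.hypot(*(c-P)),r,d["confidence"])
    print(n,best and (round(best[0],1),best[2],best[1].sum()))
    return best[1]
E
python3 - <<'E'
from h import *
fs=[robot.grab_frame(c) for c in("top","side")]
def run(n,M,xy,ys):
    ms=[near(n,f,xy) for f in fs]
    for i in ([0],[1],[0,1]): print(n,i,np.round(fit([fs[j] for j in i],[ms[j] for j in i],M,(*xy,ys)),4))
    return ms
a=run("tray",TRAY,(.532,.344),np.arange(-1.5,1.6,.3))
T=np.array
b=run("cover",COVER,(.587,.121),[-.1,0,.1])
im=fs[0]["color"].copy(); im[a[0]]=im[a[0]]//2+[127,0,0]; im[b[0]]=im[b[0]]//2+[0,127,0]
im2=fs[1]["color"].copy(); im2[a[1]]=im2[a[1]]//2+[127,0,0]; im2[b[1]]=im2[b[1]]//2+[0,127,0]
o=np.hstack([cv2.resize(im[190:340,150:380],None,fx=1.7,fy=1.7),cv2.resize(im2[140:290,260:490],None,fx=1.7,fy=1.7)])
cv2.imwrite("pics/m.png",o[...,::-1])
E
```

```text
tray (np.float64(3.5), 0.94, np.int64(2245))
tray (np.float64(1.3), 0.74, np.int64(1455))
tray [0] [0.529  0.3435 0.3631 0.0314]
tray [1] [0.5313 0.3369 0.3122 0.103 ]
tray [0, 1] [0.5288 0.3435 0.3541 0.1524]
cover (np.float64(0.5), 0.8, np.int64(4624))
cover (np.float64(2.4), 0.98, np.int64(4384))
cover [0] [ 0.5856  0.1211 -0.0077  0.1177]
cover [1] [ 0.5858  0.123  -0.0133  0.0944]
cover [0, 1] [ 0.5862  0.122  -0.0214  0.2177]
```

View pics/m.png

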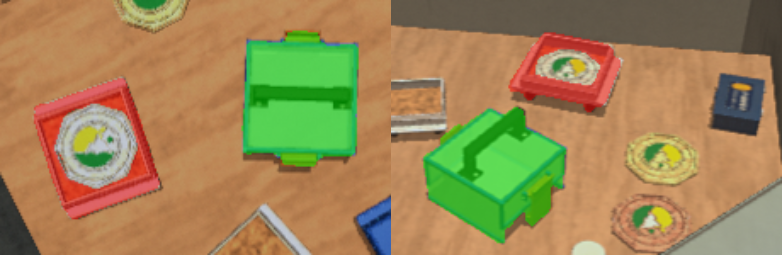

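The masks match the right objects. Tray is at about (0.530, 0.344) with yaw 0.36, cover at about (0.586, 0.1215) with yaw -0.01. Moving above the handle.

The manual's scale: shifts go in shares of 0.75 m and turns go in shares of pi/2 rad. Converting my numbers, -0.493 m / 0.75 = -0.6573, -0.186 m / 0.75 = -0.248, 1.18 rad / 1.5708 = 0.7512.

advance(motion="-0.6573 -0.248 0.0667 0 0 0.7512\n-0.6573 -0.248 0.0667 0 0 0.7512\n-0.6573 -0.248 0.0667 0 0 0.7512\n-0.6573 -0.248 0.0667 0 0 0.7512\n-0.6573 -0.248 0.0667 0 0 0.7512\n-0.6573 -0.248 0.0667 0 0 0.7512\n-0.6573 -0.248 0.0667 0 0 0.7512\n-0.6573 -0.248 0.0667 0 0 0.7512", jaw=1.0)

```text
time_s: 1.97
ee_pos: [0.446, 0.2531, 0.2242]
tool_rot: [0.0, 0.647, 0.763, 0.0]
contact_force: [0.9, 1.3, 0.4]
width: 1.004
grip_force: 0.0
```

```bash
python3 - <<'E'
from h import *
p,R=tool();d=np.array([.586,.1215,.2])-p;print(R.as_matrix().round(3),R.inv().apply(d).round(4))
G=Ro.from_matrix(np.array([[0,1,0],[1,0,0],[0,0,-1]]));G=Ro.from_euler("z",-.01)*G;print((R.inv()*G).as_rotvec().round(3))
E
```

```text
[[-0.164  0.986  0.   ]
 [ 0.986  0.164  0.   ]
 [ 0.     0.    -1.   ]] [-0.1528  0.1165  0.0243]
[ 0.    -0.     0.175]
```

To row units: -0.153 m / 0.75 = -0.204, 0.1165 m / 0.75 = 0.1553, 0.175 rad / 1.5708 = 0.1114.

advance(motion="-0.204 0.1553 0.032 0 0 0.1114\n-0.204 0.1553 0.032 0 0 0.1114\n-0.204 0.1553 0.032 0 0 0.1114\n-0.204 0.1553 0.032 0 0 0.1114\n-0.204 0.1553 0.032 0 0 0.1114\n-0.204 0.1553 0.032 0 0 0.1114\n-0.204 0.1553 0.032 0 0 0.1114")

```text
time_s: 2.55
ee_pos: [0.5859, 0.123, 0.1995]
tool_rot: [-0.0, 0.709, 0.705, -0.0]
contact_force: [-0.1, 0.4, -0.1]
width: 1.001
grip_force: 0.0
```

```bash
python3 - <<'E'
from h import *
p,R=tool();print(p)
d=np.array([.586,.1215,.096])-p;print(R.inv().apply(d).round(4))
G=Ro.from_euler("z",-.01)*Ro.from_matrix(np.array([[0,1,0],[1,0,0],[0,0,-1]]));print((R.inv()*G).as_rotvec().round(3))
f=robot.grab_frame("side")
print([(w(f,d["xyz"]).round(4),d["confidence"]) for d in robot.landmark_of("handle",f)])
cv2.imwrite("pics/s1.png",cv2.resize(f["color"][100:340,200:520,::-1],None,fx=2,fy=2))
E
```

```text
[0.58592735 0.12303498 0.19951964]
[-0.0015  0.0002  0.1035]
[-0.001 -0.     0.004]
[(array([0.5879, 0.1259, 0.0961]), 0.9)]
```

View pics/s1.png

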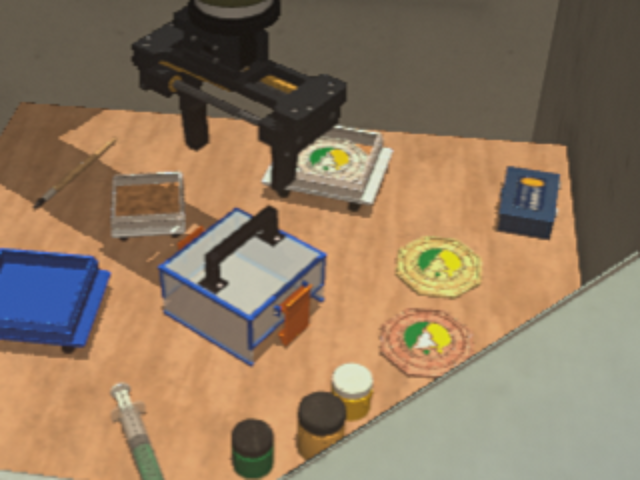

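The open fingers are above and astride the handle, which is at about (240,245) in the crop. Descending, then closing.

To row units: 0.1035 m / 0.75 = 0.138, 0.09 m / 0.75 = 0.12.

advance(motion="-0.0013 0 0.0467 0 0 0\n-0.0013 0 0.0933 0 0 0\n-0.0013 0 0.12 0 0 0\n-0.0013 0 0.138 0 0 0\n-0.0013 0 0.138 0 0 0")

```text
time_s: 3.07
ee_pos: [0.5836, 0.1241, 0.0944]
tool_rot: [-0.002, 0.708, 0.706, -0.002]
contact_force: [-0.3, 0.3, -0.6]
width: 0.999
grip_force: 0.0
```

advance(motion="0 0 0 0 0 0\n0 0 0 0 0 0\n0 0 0 0 0 0\n0 0 0 0 0 0\n0 0 0 0 0 0\n0 0 0 0 0 0\n0 0 0 0 0 0\n0 0 0 0 0 0", jaw=0.0, grip_n=45)

```text
time_s: 3.73
ee_pos: [0.5856, 0.1229, 0.0968]
tool_rot: [0.0, 0.709, 0.706, 0.0]
contact_force: [-0.7, -0.2, 0.0]
width: 0.419
grip_force: 0.0
```

advance(motion="0 0 0 0 0 0\n0 0 0 0 0 0\n0 0 0 0 0 0\n0 0 0 0 0 0\n0 0 0 0 0 0\n0 0 0 0 0 0\n0 0 0 0 0 0\n0 0 0 0 0 0")

```text
time_s: 4.4
ee_pos: [0.5856, 0.1229, 0.0967]
tool_rot: [0.0, 0.709, 0.706, 0.0]
contact_force: [0.3, 0.9, -0.3]
width: 0.151
grip_force: 45.0
```

Gripped at about 13.3 mm. Lifting.

To row units: -0.1 m / 0.75 = -0.1333, -0.09 m / 0.75 = -0.12.

advance(motion="0 0 -0.0133 0 0 0\n0 0 -0.04 0 0 0\n0 0 -0.08 0 0 0\n0 0 -0.12 0 0 0\n0 0 -0.1333 0 0 0\n0 0 -0.1333 0 0 0")

```text
time_s: 4.9
ee_pos: [0.5864, 0.123, 0.1994]
tool_rot: [0.002, 0.709, 0.706, 0.002]
contact_force: [0.4, -0.4, -2.5]
width: 0.151
grip_force: 45.0
```

```bash
python3 - <<'E'
from h import *
p,R=tool()
yaw=.36-.01 # turn so tool y ∥ tray x
G=Ro.from_euler("z",.36)*Ro.from_matrix(np.array([[0,1,0],[1,0,0],[0,0,-1]]))
print(R.inv().apply(np.array([.530,.344,.196])-p).round(4),(R.inv()*G).as_rotvec().round(3))
E
```

```text
[ 0.2208 -0.0573  0.0031] [ 0.005  0.001 -0.364]
```

To row units: 0.221 m / 0.75 = 0.2947, 0.2 m / 0.75 = 0.2667, -0.364 rad / 1.5708 = -0.2317.

advance(motion="0.04 -0.0107 0 0 0 -0.0318\n0.0867 -0.0227 0 0 0 -0.07\n0.1333 -0.0347 0 0 0 -0.1082\n0.18 -0.0467 0 0 0 -0.1464\n0.2267 -0.0587 0 0 0 -0.1846\n0.2667 -0.0693 0 0 0 -0.2133\n0.2947 -0.0764 0 0 0 -0.2317\n0.2947 -0.0764 0 0 0 -0.2317")

```text
time_s: 5.57
ee_pos: [0.5268, 0.3476, 0.1942]
tool_rot: [-0.001, 0.567, 0.824, -0.001]
contact_force: [-0.3, -0.7, -2.6]
width: 0.147
grip_force: 45.0
```

advance(motion="0 0 0 0 0 0\n0 0 0 0 0 0\n0 0 0 0 0 0")

```text
time_s: 5.82
ee_pos: [0.5294, 0.3429, 0.1959]
tool_rot: [-0.0, 0.57, 0.822, -0.001]
contact_force: [0.3, 0.6, -2.3]
width: 0.15
grip_force: 45.0
```

```bash
python3 - <<'E'
from h import *
p,R=tool(); print(p,R.as_matrix().round(3))
fs={c:robot.grab_frame(c) for c in("top","side")}
for c,f in fs.items():
    for n in("tray","tray_deck","cover","handle","clip_back_nose","clip_front_nose","cover_rest"):
        print(c,n,[(w(f,d["xyz"]).round(4).tolist(),round(d["confidence"],2)) for d in robot.landmark_of(n,f)][:2])
o=[cv2.resize(im[...,::-1],(400,300)) for im in (fs["top"]["color"][190:355,120:340],fs["side"]["color"][60:240,260:500])]
cv2.imwrite("pics/h1.png",np.hstack(o))
E
```

```text
[0.52943251 0.34293668 0.1959042 ] [[-0.351  0.936 -0.001]
 [ 0.936  0.351 -0.001]
 [-0.    -0.001 -1.   ]]
top tray [([0.4109, 0.1635, 0.0004], 0.87), ([0.429, -0.0232, -0.0022], 0.73)]
top tray_deck [([0.4094, 0.1627, 0.0157], 0.85), ([0.4295, -0.0222, 0.0251], 0.77)]
top cover [([0.7606, 0.1925, 0.0028], 0.7), ([0.5307, 0.3424, 0.0993], 0.59)]
top handle [([0.5264, 0.3397, 0.1975], 0.71)]
top clip_back_nose [([0.5857, 0.3606, 0.1148], 0.41)]
top clip_front_nose [([0.7154, 0.293, 0.0029], 0.64), ([0.4733, 0.3245, 0.1124], 0.59)]
top cover_rest []
side tray [([0.4326, -0.0167, -0.0012], 0.67), ([0.4133, 0.1655, -0.0018], 0.62)]
side tray_deck [([0.5249, 0.3483, 0.0279], 0.91), ([0.4125, 0.1677, 0.0218], 0.73)]
side cover [([0.531, 0.341, 0.0978], 0.7)]
side handle [([0.5291, 0.3425, 0.1941], 0.65), ([0.7199, -0.0251, -0.0004], 0.46)]
side clip_back_nose [([0.5856, 0.365, 0.1158], 0.49), ([0.6322, -0.081, -0.0007], 0.29)]
side clip_front_nose []
side cover_rest [([0.7523, 0.0843, -0.0004], 0.55)]
```

View pics/h1.png

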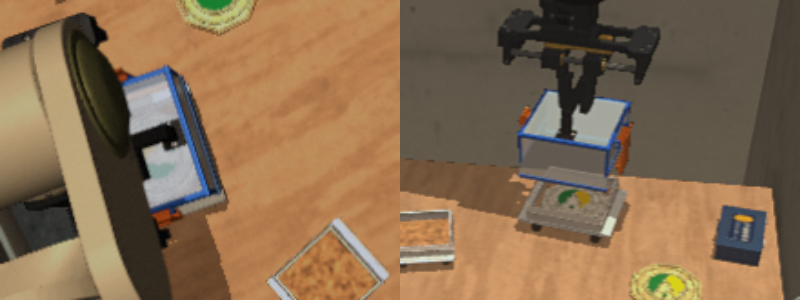

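The cover hangs level directly over the tray (side view: cover at (575,135), tray below at (575,205)). I'll lower to just above the upstand and check again.

To row units: 0.043 m / 0.75 = 0.0573, 0.0014 m / 0.75 = 0.0019.

advance(motion="0.0019 0.0007 0.02 0 0 0\n0.0019 0.0007 0.04 0 0 0\n0.0019 0.0007 0.0547 0 0 0\n0.0019 0.0007 0.0573 0 0 0\n0.0019 0.0007 0.0573 0 0 0\n0.0019 0.0007 0.0573 0 0 0")

```text
time_s: 7.12
ee_pos: [0.5294, 0.3457, 0.1544]
tool_rot: [0.0, 0.569, 0.822, 0.0]
contact_force: [-0.0, 0.7, -2.1]
width: 0.148
grip_force: 45.0
```

```bash
python3 - <<'E'
from h import *
p,R=tool(); print(p)
f=robot.grab_frame("side")
for n in("tray_deck","medal","tray","cover","handle"):
    print(n,[(w(f,d["xyz"]).round(4).tolist(),round(d["confidence"],2)) for d in robot.landmark_of(n,f)][:2])
im=f["color"].copy()
def dr(M,xyz,yaw,col):
    X=Ro.from_euler("z",yaw).apply(M)+xyz
    P=cv2.projectPoints(X,cv2.Rodrigues(f["R"])[0],f["t"],f["camera_matrix"],np.array(f["D"]))[0].reshape(-1,2)
    Q=(P-[300,110])*5
    return [Q.astype(int)]
big=cv2.resize(im[110:220,300:430],None,fx=5,fy=5,interpolation=cv2.INTER_CUBIC)
def rect(a,b,z): return np.array([[-a,-b,z],[a,-b,z],[a,b,z],[-a,b,z]])
for M,x,c in((rect(.0655,.053,.026),[.5295,.3445,0],(255,0,0)),(rect(.05,.05,.046),[.5295,.3445,0],(255,255,0)),(rect(.058,.0585,.066),[p[0],p[1],p[2]-.0967],(0,255,0)),(rect(.058,.0585,.023),[p[0],p[1],p[2]-.0967],(0,255,255))):
    cv2.polylines(big,dr(M,x,.36,c),True,c,1)
cv2.imwrite("pics/h2.png",big[...,::-1])
E
```

```text
[0.52944656 0.34572114 0.15441868]
tray_deck [([0.4298, -0.0174, 0.0267], 0.94), ([0.5832, 0.3653, 0.0727], 0.75)]
medal [([0.5317, 0.3443, 0.0268], 0.38)]
tray [([0.5315, 0.3431, -0.0034], 0.97), ([0.4132, 0.1696, -0.0], 0.86)]
cover [([0.5279, 0.3411, 0.0575], 0.83), ([0.7545, 0.0318, 0.0032], 0.65)]
handle [([0.5282, 0.3441, 0.1528], 0.97)]
```

View pics/h2.png

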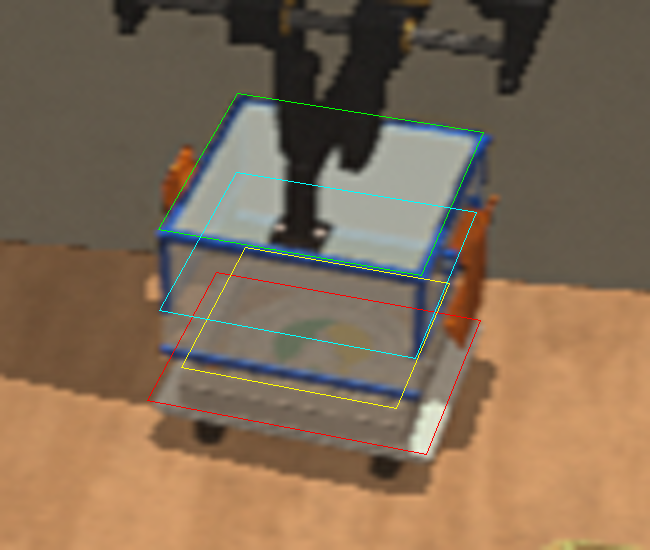

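In the side view the overlaid roof outline and tray-plate outline are both off by about the same 1 px: the real cover corner is at (163,235) against a drawn (160,230), and the tray corner at (433,458) against (427,454). Cover and tray are therefore aligned to within about 1 mm, so I'll descend while watching the force.

To row units: 0.018 m / 0.75 = 0.024, 0.016 m / 0.75 = 0.0213.

advance(motion="0 0 0.008 0 0 0\n0 0 0.016 0 0 0\n0 0 0.0213 0 0 0\n0 0 0.024 0 0 0\n0 0 0.024 0 0 0")

```text
time_s: 7.83
ee_pos: [0.5289, 0.3455, 0.1349]
tool_rot: [-0.0, 0.569, 0.822, -0.001]
contact_force: [0.6, 0.6, -2.4]
width: 0.148
grip_force: 45.0
```

advance(motion="0 0 0.0053 0 0 0\n0 0 0.0107 0 0 0\n0 0 0.016 0 0 0\n0 0 0.016 0 0 0")

```text
time_s: 8.17
ee_pos: [0.5288, 0.3454, 0.1227]
tool_rot: [-0.0, 0.569, 0.822, -0.001]
contact_force: [-0.6, 0.1, -2.8]
width: 0.149
grip_force: 45.0
```

To row units: 0.006 m / 0.75 = 0.008, 0.005 m / 0.75 = 0.0067.

advance(motion="0 0 0.004 0 0 0\n0 0 0.0067 0 0 0\n0 0 0.008 0 0 0\n0 0 0.008 0 0 0")

```text
time_s: 8.5
ee_pos: [0.5291, 0.3456, 0.1174]
tool_rot: [-0.0, 0.569, 0.822, -0.0]
contact_force: [0.2, 0.8, -2.4]
width: 0.151
grip_force: 45.0
```

advance(motion="0 0 0.0027 0 0 0\n0 0 0.0053 0 0 0\n0 0 0.0053 0 0 0")

```text
time_s: 8.75
ee_pos: [0.5293, 0.3457, 0.1138]
tool_rot: [0.0, 0.569, 0.822, 0.0]
contact_force: [-0.4, -0.4, -0.9]
width: 0.149
grip_force: 45.0
```

To row units: 0.004 m / 0.75 = 0.0053, 0.002 m / 0.75 = 0.0027.

advance(motion="0 0 0.0027 0 0 0\n0 0 0.0053 0 0 0\n0 0 0.0053 0 0 0", grip_n=60)

```text
time_s: 9.0
ee_pos: [0.5295, 0.3458, 0.1103]
tool_rot: [0.0, 0.569, 0.822, 0.001]
contact_force: [0.5, -0.1, 3.0]
width: 0.145
grip_force: 60.0
```

advance(motion="0 0 0.0027 0 0 0\n0 0 0.0053 0 0 0\n0 0 0.0053 0 0 0")

```text
time_s: 9.25
ee_pos: [0.5295, 0.3457, 0.1062]
tool_rot: [0.0, 0.569, 0.822, 0.001]
contact_force: [0.1, 0.6, 3.3]
width: 0.148
grip_force: 60.0
```

```bash
python3 - <<'E'
from h import *
p,R=tool(); s=robot.observe();print(p,s["contact_force"],s["ft_torque"])
f=robot.grab_frame("side")
for n in("tray","cover","handle","clip_back_nose"):
    print(n,[(w(f,d["xyz"]).round(4).tolist(),round(d["confidence"],2)) for d in robot.landmark_of(n,f)][:2])
cv2.imwrite("pics/h3.png",cv2.resize(f["color"][120:220,300:430,::-1],None,fx=5,fy=5,interpolation=cv2.INTER_CUBIC))
E
```

```text
[0.52948869 0.34572825 0.10623585] [0.10103398 0.58599249 3.29494379] [-0.02511431  0.10805582  0.0525139 ]
tray [([0.4322, -0.0158, -0.0024], 0.86), ([0.4123, 0.1677, -0.0006], 0.6)]
cover [([0.5286, 0.3442, 0.008], 0.59)]
handle [([0.5289, 0.3438, 0.1064], 0.72)]
clip_back_nose [([0.5915, 0.3684, 0.0257], 0.47)]
```

View pics/h3.png

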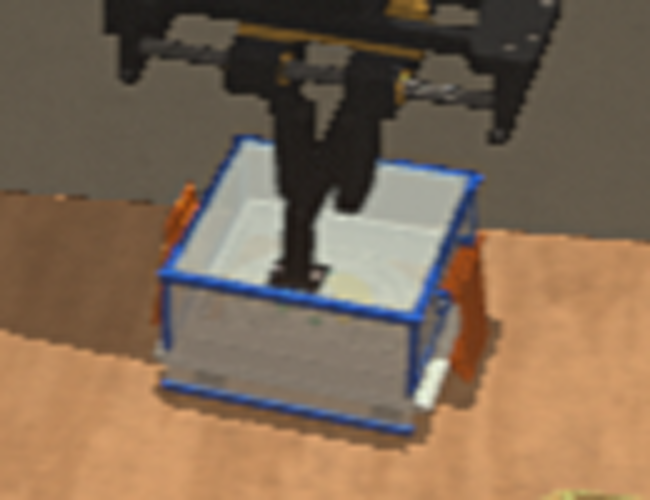

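The cover is squarely over the tray and level, with the clips at (175,255) and (470,310) riding on the plate edges. Pushing on down to the snap.

To row units: 0.004 m / 0.75 = 0.0053, 0.002 m / 0.75 = 0.0027.

advance(motion="0 0 0.0027 0 0 0\n0 0 0.0053 0 0 0\n0 0 0.0053 0 0 0")

```text
time_s: 9.75
ee_pos: [0.5286, 0.3454, 0.1003]
tool_rot: [-0.001, 0.569, 0.822, -0.001]
contact_force: [-0.3, 0.0, -2.8]
width: 0.151
grip_force: 60.0
```

advance(motion="0 0 0.0013 0 0 0\n0 0 0.004 0 0 0\n0 0 0.004 0 0 0")

```text
time_s: 10.0
ee_pos: [0.529, 0.3456, 0.0994]
tool_rot: [-0.0, 0.569, 0.822, -0.0]
contact_force: [-3.3, -1.8, 6.0]
width: 0.14
grip_force: 60.0
```

To row units: 0.002 m / 0.75 = 0.0027, 0.001 m / 0.75 = 0.0013.

advance(motion="0 0 0.0013 0 0 0\n0 0 0.0027 0 0 0\n0 0 0.0027 0 0 0")

```text
time_s: 10.25
ee_pos: [0.5291, 0.3456, 0.0993]
tool_rot: [0.0, 0.569, 0.822, 0.0]
contact_force: [-9.0, -5.1, 18.9]
width: 0.148
grip_force: 60.0
```

```bash
python3 - <<'E'
from h import *
p,R=tool(); s=robot.observe();print(p,s["contact_force"],s["ft_torque"])
f=robot.grab_frame("side")
for n in("cover","handle","clip_back_nose","clip_front_nose"):
    print(n,[(w(f,d["xyz"]).round(4).tolist(),round(d["confidence"],2)) for d in robot.landmark_of(n,f)][:2])
cv2.imwrite("pics/h4.png",cv2.resize(f["color"][120:220,300:430,::-1],None,fx=5,fy=5,interpolation=cv2.INTER_CUBIC))
E
```

```text
[0.52910108 0.34563577 0.09929908] [-9.00357206 -5.12267989 18.87460375] [-0.80103561  1.48346767 -0.04867812]
cover [([0.528, 0.3463, -0.0003], 0.73)]
handle [([0.5267, 0.3473, 0.0993], 0.88)]
clip_back_nose [([0.5857, 0.3665, 0.0199], 0.69)]
clip_front_nose [([0.4696, 0.3224, 0.017], 0.53)]
```

View pics/h4.png

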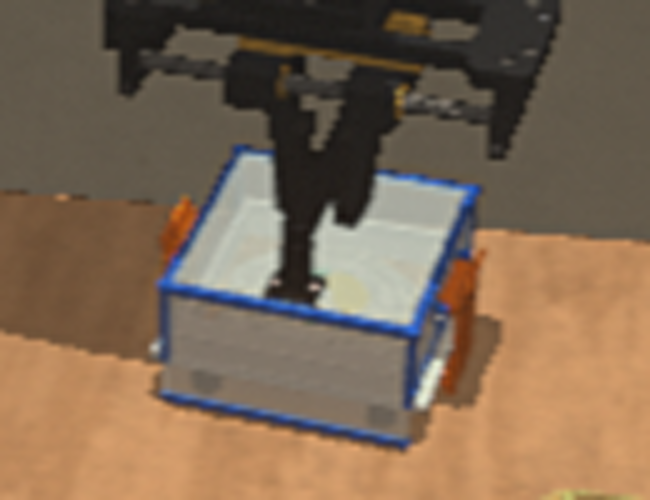

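The cover is down on the deck under 19 N and both clips have swung in, with the back clip vertical at (460,320). Relieving the push, then lifting.

To row units: -0.004 m / 0.75 = -0.0053, -0.002 m / 0.75 = -0.0027.

advance(motion="0 0 -0.0027 0 0 0\n0 0 -0.0053 0 0 0\n0 0 -0.0053 0 0 0\n0 0 -0.0053 0 0 0")

```text
time_s: 10.83
ee_pos: [0.529, 0.3456, 0.1002]
tool_rot: [-0.0, 0.569, 0.822, -0.0]
contact_force: [0.3, -0.7, -1.5]
width: 0.147
grip_force: 60.0
```

advance(motion="0 0 -0.0027 0 0 0\n0 0 -0.0067 0 0 0\n0 0 -0.0133 0 0 0\n0 0 -0.02 0 0 0\n0 0 -0.0267 0 0 0\n0 0 -0.0267 0 0 0\n0 0 -0.0267 0 0 0")

```text
time_s: 11.42
ee_pos: [0.5293, 0.3457, 0.1211]
tool_rot: [0.0, 0.569, 0.822, 0.0]
contact_force: [0.1, -0.2, -7.5]
width: 0.139
grip_force: 60.0
```

```bash
python3 - <<'E'
from h import *
f=robot.grab_frame("side");print(tool()[0])
cv2.imwrite("pics/h5.png",cv2.resize(f["color"][110:220,300:430,::-1],None,fx=5,fy=5,interpolation=cv2.INTER_CUBIC))
E
```

```text
[0.52908414 0.3455823  0.12073303]
```

View pics/h5.png

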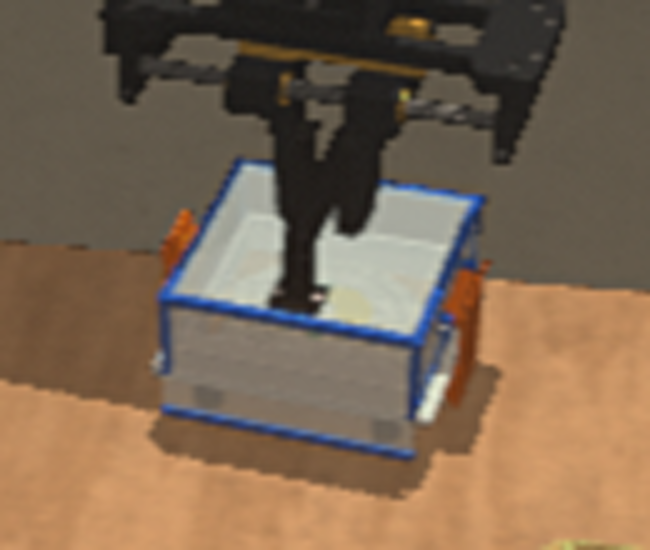

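The whole carrier is off the bench and level, with the feet at (210,395) and (385,430) still inside the cover. The load rose by about 5 N, which matches tray plus medal. Lifting the rest of the way.

To row units: -0.1 m / 0.75 = -0.1333, -0.095 m / 0.75 = -0.1267.

advance(motion="0 0 -0.0107 0 0 0\n0 0 -0.0293 0 0 0\n0 0 -0.0507 0 0 0\n0 0 -0.072 0 0 0\n0 0 -0.0933 0 0 0\n0 0 -0.1133 0 0 0\n0 0 -0.1267 0 0 0\n0 0 -0.1333 0 0 0")

```text
time_s: 12.13
ee_pos: [0.5294, 0.3458, 0.2225]
tool_rot: [0.001, 0.569, 0.822, 0.001]
contact_force: [0.0, -0.5, -8.1]
width: 0.144
grip_force: 60.0
```

advance(motion="0 0 0 0 0 0\n0 0 0 0 0 0\n0 0 0 0 0 0\n0 0 0 0 0 0\n0 0 0 0 0 0\n0 0 0 0 0 0\n0 0 0 0 0 0\n0 0 0 0 0 0")

```text
time_s: 12.8
ee_pos: [0.5292, 0.3456, 0.2206]
tool_rot: [-0.0, 0.569, 0.822, -0.0]
contact_force: [0.7, -0.5, -7.6]
width: 0.144
grip_force: 60.0
```

```bash
python3 - <<'E'
from h import *
f=robot.grab_frame("side")
for n in("tray","medal","cover"):
    print(n,[(w(f,d["xyz"]).round(4).tolist(),round(d["confidence"],2)) for d in robot.landmark_of(n,f)][:3])
cv2.imwrite("pics/h6.png",cv2.resize(f["color"][50:210,290:470,::-1],None,fx=3.5,fy=3.5,interpolation=cv2.INTER_CUBIC))
E
```

```text
tray [([0.4162, 0.1673, 0.001], 0.62)]
medal []
cover [([0.5306, 0.3445, 0.1233], 0.65)]
```

View pics/h6.png

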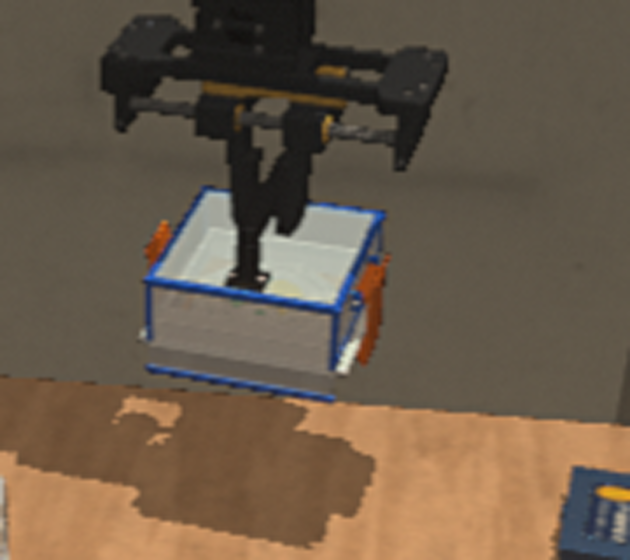

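The closed carrier hangs level about 12 cm up, with the tray plate showing at (345,360) under the clip and the medal visible through the roof. Handing in.

```bash
python3 -c "
from cell import robot
print(robot.sign_off())"
```

```text
the job is handed in; nothing more can be done
None
```

I clipped the cover onto the tray, lifted the closed carrier about 12 cm by its handle, and handed the job in at about 13 s with it held level and steady; sign-off returned no verdict.

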